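Open the pump control box

ROBOT

A 6-joint arm with a two-finger parallel gripper is mounted at the origin on the work surface. World frame = base frame: x ahead of the robot, y to its left, z up, the work surface at z = 0. Lengths are in m, angles in rad, forces in N, time in s.
With the tool pointing down it reaches from about 0.4 to 0.825 m from the base axis. Payload 7 kg.
Tool frame: the origin (TCP) lies on the centre line of the jaws, within the pads' length; the fingertips stand 14 mm ahead of it and the grasp point (between the pads) lies 5 mm behind it; z points along the fingers, y is the line along which they close (so a half turn about z gives the same grasp; the last joint's range is limited). The gripper opens to 88 mm and grips with 3 to 60 N. Pads are 19 mm wide; open, the fingers measure 130 mm over their backs; the gripper's body (78 mm by 193 mm) begins 47 mm behind the grasp point.
Start: joints at [-1.057, 0.359, 0.012, 0, -1.224, -0.288], TCP at [0.151, -0.658, 0.241] pointing down, gripper open.
Joint ranges: [-3.07, 3.07], [-1.43, 2.12], [-1.02, 1.25], [-3.03, 1.67], [-3.05, -0], [-3.03, 3.03]. Speed limits (rad/s): [2.39, 2.39, 3.01, 3.14, 3.14, 3.14].

INTERFACE

Orientations are given as [roll, pitch, yaw] about the fixed x, y, z axes, in that order (R = Rz(yaw) Ry(pitch) Rx(roll)).
In Python, from station import arm gives the robot as it stands.
- The arm moves only by the tool move_arm, never from a script. Its argument "rows" is a list of rows, each an object with "translation": the shift along the tool's x, y, z in cm, a list of three; "rot": the turn, a rotation vector about the tool's x, y, z in degrees, a list of three; "hand": the closure, from 0 (fully open) to 1 (shut). A call has 1 to 8 rows; each row is the pose to reach, as a shift and turn from the pose commanded when the call began, along the tool's axes at that moment; what a row does not reach only later rows make up. A row lasts 1/12 s, in which the tool goes at most 41.7 mm and 7.16 degrees, less where a joint would pass 70% of its speed; a pose out of reach is approached as far as the arm can. A call with a gripper value outside its range is refused whole. The fingers move at their own pace and stop on an object; "squeeze" is the grip in N (left out, the last holds). Time passes only in rows, so rows that repeat a pose let the fingers close. It gives the time, the measured TCP pose, the force, the opening and the grip force at its end, in the units of the state.
- arm.get_state(): the state, without advancing time (a new reading comes with each control period).
- arm.grab_frame(name): name is "scene" or "top"; returns (picture, depth): 384x512x3 uint8, red, green, blue; 384x512 float32, m along the optical axis (not along the pixel's ray), 0 where there is no reading.
- arm.camera_params(name): a dict with "vfov" (degrees; the focal length in pixels is half the picture's height over the tangent of half this angle, whatever the lens; pixels are square), "cx", "cy" (the principal point, pixels), "k1" (the pictures are not rectified: a ray, as slopes to the right and down, at radius r is drawn at 1 + k1 r^2 times it, then the intrinsics apply), "position" and "orientation" of the camera in the world. Camera axes: x right, y down, z forward; pixel columns grow to the right and rows downward; lengths in m; the calibration is good to about 2 mm. A picture is of the moment at which its call begins. camera_params takes no time and is no camera call.
- arm.job_done(): hands the job in; it is judged then, once.
Trained networks look in the newest picture that a camera, given by its name, has taken for a name from the list of things; names that differ only in an ending like _2 or _b are one class to them, and where a whole thing is asked for, a point or a joint stands for the part that bears it (a point fixed in the world has none). Each returns a list of dicts, best first, with "p" (0 to 1); they miss things now and then, are a little off and sometimes report something else, mostly with a low value. They report only what shows in the picture. A call takes as long as a camera call. They do not tell look-alikes from the thing itself.
- arm.search_frame(label, camera): "point" ([x, y, z] in m, in the coordinates of the camera as it stood for that picture, good to about 4 mm: the middle of the surface that is visible of it).
- arm.pinpoint(label, camera): "point" ([x, y, z] in m, in the coordinates of the camera as it stood for that picture, good to about 4 mm: a listed point, or the origin of a listed thing).
The state is a dict: "t": time; "q": joint angles; "qd": joint speeds; "joint_efforts": joint torques, N m; "eef_pos": TCP position; "ee_rot": TCP orientation; "force": force on the tool from outside, world axes, zero at the start; "moment": the same for the moment, N m; "width": finger opening in m; "gripper_force": force on a finger pad.
Only numpy, scipy, OpenCV 4.12 (cv2) and the standard library are available. Lean on these libraries where they do the work, as an engineer would, in place of code of your own. Each camera call takes 0.05 s, during which the arm holds its last target. There are 200 camera calls.

TASK

The grey pump control box on the counter has a plywood access panel in its face, held in by two wooden turn buttons. With the panel still in place, turn both buttons fully aside, then lift the panel out of its frame by its handle and lay it down gently on the bare counter, flat and handle up.

Things in the scene. Friction and masses are not known exactly. Their poses are not given: they have to be found in the camera images.
- box: Grey steel box, fixed to counter, 260 (x) x 200 (y) x 50 (z) mm; origin: centre of its underside, z up. Its flat top has a 134 x 114 mm opening at the centre where the panel rests flush. Turn buttons pivot on the top at x = -85 mm (turn_near, robot's side) and x = +85 mm (turn_far), y = 0. A 220 x 200 mm patch of counter about x = 0, y = -220 mm (box frame) is always bare; tools lie farther off.
- turn_near (a joint): Dark hardwood bar 64 x 16 mm, 18 high, underside 2 mm above the box top (its top 70 mm above the counter), pivoted at its middle. 0: bar along the box's x axis, one end 12 mm over the panel's edge. Positive anticlockwise from above; stops at -1.571 and +1.571 rad, either of them fully aside; clear of the panel beyond 1.2 rad either way. Stays where left; 0.05 N m turns it.
- turn_far (a joint): The same kind of turn button on the far side of the panel. Value as for turn_near: 0 with the bar along the box's x axis, one end over the panel; positive anticlockwise from above; stops at -1.571 and +1.571 rad, either of them fully aside; clear of the panel beyond 1.2 rad either way.
- panel: Loose plywood panel 130 (x) x 110 (y) x 8 (z) mm, about 0.16 kg. Origin: centre of its underside, z up. It starts with its underside 42 mm above the counter, axes along the box's, 2 mm free all round, and lifts straight up. Steel D-handle on top: square bar 12 x 12 mm, 76 mm long along the panel's x over its centre, 32 to 44 mm above its underside, on 12 mm posts at both ends.
Not all that is in view belongs to the job. Several things have the shape of the panel; the one meant has the colours described above.

How it is judged:
By the outcome, as a careful person would: the job done as asked, in the order asked, and still so for the second after the job is handed in, with the robot touching nothing.
It also fails if it takes over 64 s, if anything falls off the work surface, if the arm or the gripper's body presses on something with over 40 N, if the wrist force passes 120 N, or if a joint passes its speed limit or range.

## Working session

There is one attempt and no reset: what is moved stays moved. The work goes in short steps, Python scripts to look and compute and a tool call to move; the robot and the scene stay as the last step left them, time stands still between calls to the robot, and variables do not carry over. Pictures are saved under pics/ and viewed, at most 10 in all, crops included, and the job is handed in when it is done.

Besides the shell and the picture viewer there is one more tool, called by a JSON object that holds its "fn" and its "kwargs". move_arm: Moves the arm, as the interface text tells. Its arguments: {"type":"object","properties":{"rows":{"type":"array","items":{"type":"object","properties":{"translation":{"type":"array","items":{"type":"number"}},"rot":{"type":"array","items":{"type":"number"}},"hand":{"type":"number"}}}},"squeeze":{"type":"number"}},"required":["rows"]}

```bash
mkdir -p pics
cat > h.py <<'E'
import numpy as np, cv2
from scipy.spatial.transform import Rotation as R
from station import arm
def cam(n):
    p=arm.camera_params(n); f=192/np.tan(np.radians(p['vfov'])/2)
    o=np.array(p['orientation'],float)
    M=o if o.shape==(3,3) else (R.from_euler('xyz',o).as_matrix() if o.size==3 else R.from_quat(o).as_matrix())
    return p,f,M,np.array(p['position'])
def c2w(n,pt):
    p,f,M,t=cam(n); return M@np.array(pt)+t
def px2w(n,u,v,d=None,z=None):
    p,f,M,t=cam(n); K=np.array([[f,0,p['cx']],[0,f,p['cy']],[0,0,1.]])
    x=cv2.undistortPoints(np.array([[[u,v]]],float),K,np.array([p['k1'],0,0,0.]))[0,0]
    r=np.array([x[0],x[1],1.])
    if d is None: d=(z-t[2])/(M@r)[2]
    return M@(r*d)+t
def w2px(n,w):
    p,f,M,t=cam(n); c=M.T@(np.array(w)-t); x=c[:2]/c[2]; x=x*(1+p['k1']*(x@x)); return x*f+[p['cx'],p['cy']]
E
python3 - <<'E'
from h import *
ims=[]
for n in ('scene','top'):
    im,d=arm.grab_frame(n); np.save(f'pics/{n}_d.npy',d); cv2.imwrite(f'pics/{n}1.png',im[:,:,::-1])
    print(n,arm.camera_params(n))
    for l in ('box','panel','turn_near','turn_far'):
        for r in arm.pinpoint(l,n): 
            w=c2w(n,r['point']); print(l,round(r['p'],2),w.round(3),w2px(n,w).round())
print(arm.get_state())
E
```

```text
scene {'vfov': 42.18757686235621, 'cx': 258.71641810491013, 'cy': 185.07195017469488, 'k1': -0.2222559317682057, 'position': array([ 1.37117008, -0.26044221,  1.03052693]), 'orientation': array([-2.39275513,  0.01062345,  1.1702235 ])}
box 0.89 [ 0.545  0.085 -0.002] [261. 202.]
panel 0.92 [0.545 0.09  0.043] [263. 191.]
panel 0.85 [ 0.337 -0.161 -0.002] [156. 178.]
panel 0.66 [0.748 0.352 0.002] [383. 223.]Traceback (most recent call last):
  File "<stdin>", line 7, in <module>
ValueError: it knows: box, panel
```

View pics/scene1.png

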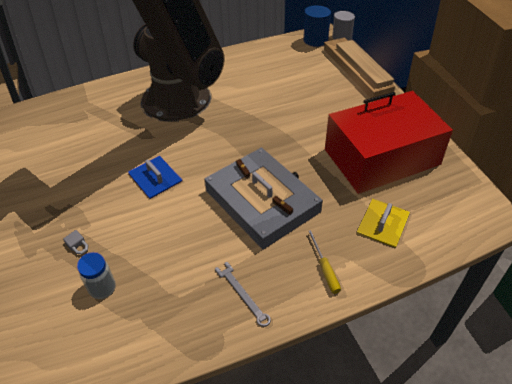

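The scene shows the grey box at pixel (262,197) with the plywood panel in it and a handle at (262,183), and dark turn buttons at (243,168) and (283,205). The panel look-alikes are blue at (155,176) and yellow at (384,222). By colour, I choose the plywood one in the box.

Run:
```python
from h import *
n='top'
im,d=arm.grab_frame(n); np.save(f'pics/{n}_d.npy',d); cv2.imwrite(f'pics/{n}1.png',im[:,:,::-1])
print(n,arm.camera_params(n))
for l in ('box','panel'):
    for r in arm.pinpoint(l,n)+arm.search_frame(l,n): 
            w=c2w(n,r['point']); print(l,round(r['p'],2),w.round(3),w2px(n,w).round())
u,v=w2px(n,[.545,.087,.05]).astype(int); 
c=im[max(0,v-75):v+75,max(0,u-100):u+100,::-1]; cv2.imwrite('pics/top_crop.png',cv2.resize(c,None,fx=4,fy=4,interpolation=cv2.INTER_CUBIC)); print(u,v)
# box top outline from depth
print(arm.get_state())
# world height map
H,W=d.shape; p,f,M,t=cam(n); K=np.array([[f,0,p['cx']],[0,f,p['cy']],[0,0,1.]])
g=np.stack(np.meshgrid(np.arange(W),np.arange(H)),-1).reshape(-1,1,2).astype(float)
x=cv2.undistortPoints(g,K,np.array([p['k1'],0,0,0.]))[:,0]
P=(np.c_[x,np.ones(len(x))]*d.reshape(-1,1))@M.T+t; P=P.reshape(H,W,3); P[d==0]=np.nan; np.save('pics/P.npy',P)
m=(abs(P[...,2]-.05)<.006)&(np.hypot(P[...,0]-.545,P[...,1]-.087)<.2)
m=cv2.morphologyEx(m.astype(np.uint8),cv2.MORPH_OPEN,np.ones((3,3)))
k,lab,st,ce=cv2.connectedComponentsWithStats(m); i=1+st[1:,4].argmax()
q=P[lab==i]; print('z',np.median(q[:,2]),cv2.minAreaRect(q[:,:2].astype(np.float32)*1000))
b=(P[...,2]>.063)&(np.hypot(P[...,0]-.545,P[...,1]-.087)<.12)
k,lab,st,ce=cv2.connectedComponentsWithStats(b.astype(np.uint8))
for i in range(1,k):
    if st[i,4]>15: print(ce[i],np.median(P[lab==i],0).round(4),cv2.minAreaRect(P[lab==i][:,:2].astype(np.float32)*1000))
```

```text
top {'vfov': 47.36806697073907, 'cx': 259.6157451617876, 'cy': 181.1443902024891, 'k1': -0.11424803861511643, 'position': array([0.45579247, 0.08545843, 1.1712504 ]), 'orientation': array([-3.05108946,  0.00408035, -1.56043691])}
box 0.81 [0.536 0.094 0.054] [258. 190.]
panel 0.83 [ 0.334 -0.162  0.003] [354. 267.]
panel 0.69 [ 0.742  0.36  -0.003] [163. 115.]
panel 0.58 [0.546 0.09  0.04 ] [260. 186.]
panel 0.95 [0.544 0.091 0.049] [260. 187.]
panel 0.78 [ 0.337 -0.16   0.011] [354. 267.]
panel 0.55 [0.742 0.351 0.003] [165. 115.]
261 186
{'t': 0.4, 'q': array([-1.05690804e+00,  3.58731204e-01,  1.17838611e-02, -5.62334916e-05,
       -1.22408466e+00, -2.88081954e-01]), 'qd': array([-0.00174269, -0.00245025,  0.00071353,  0.00018847, -0.00049897,
        0.00210159]), 'joint_efforts': array([ 8.59337106e-04, -5.81673610e+01,  2.92923331e+01,  6.99350506e+00,
        1.08129956e-02, -6.28985094e-05]), 'eef_pos': array([ 0.15108303, -0.65779401,  0.24041556]), 'ee_rot': array([ 3.14135167e+00, -1.62545958e-05, -2.91580543e+00]), 'force': array([-0.30264542,  0.36850141,  0.45718762]), 'moment': array([-0.057945  ,  0.01400135, -0.02714747]), 'gripper_force': 0.0, 'width': 0.08743717988010251}
z 0.04937502170656738 ((542.7972412109375, 90.40308380126953), (260.8848876953125, 200.58570861816406), 15.090834617614746)
[251.41025641 154.25641026] [0.6245 0.1135 0.0688] ((624.9406127929688, 112.7449951171875), (64.41410827636719, 15.818875312805176), 21.064815521240234)
[259.81632653 186.19727891] [0.542  0.0899 0.0847] ((542.6231079101562, 90.39171600341797), (75.9853286743164, 11.95142936706543), 15.302733421325684)
[268.17948718 218.98076923] [0.4606 0.0689 0.0691] ((460.62030029296875, 68.3572006225586), (60.904136657714844, 15.810259819030762), 4.532458782196045)
```

View pics/top1.png

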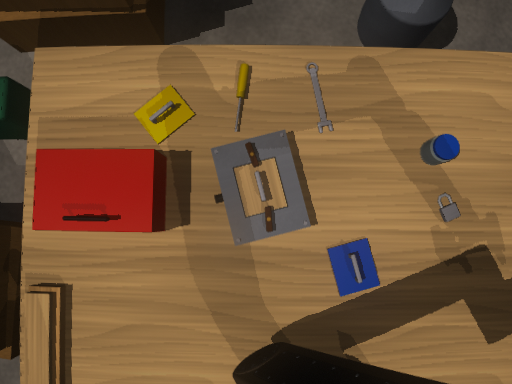

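View pics/top_crop.png

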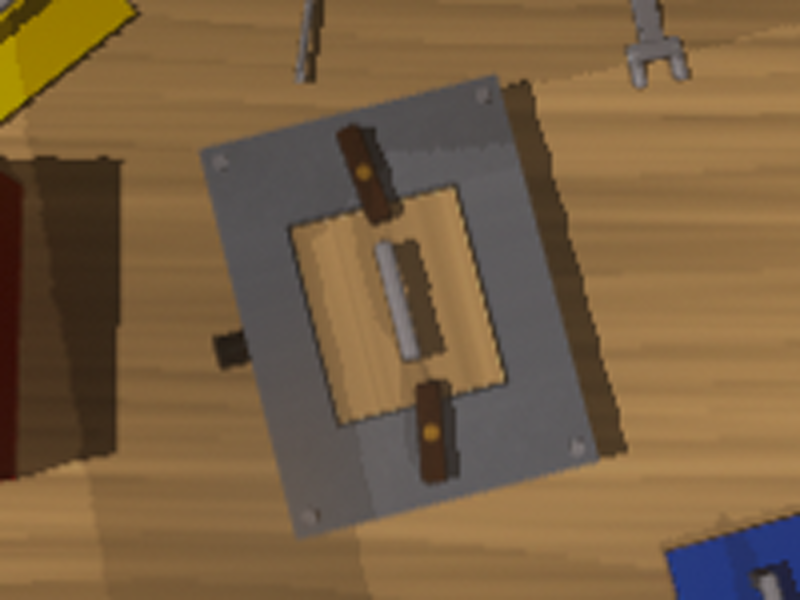

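The close crop confirms the plywood panel in the grey box (crop centre about (400,300)), with its steel handle along box x. The near button at (432,432) sits at about −10° and the far one at (364,172) at about +6°. Box centre is (0.543, 0.090) with yaw 15.1°. Next I'll plan the chained moves.

```bash
cat > plan.py <<'E'
from h import *
def plan(wps,dt=None):
    s=arm.get_state(); p=np.array(s['eef_pos']); Rm=R.from_euler('xyz',s['ee_rot'])
    for x,y,z,yaw in wps:
        T=R.from_euler('xyz',[np.pi,0,np.radians(yaw)])
        t=Rm.inv().apply(np.array([x,y,z])-p)*100; rv=np.degrees((Rm.inv()*T).as_rotvec())
        print((x,y,z,yaw),'t',t.round(2),'rot',rv.round(1))
        p=np.array([x,y,z]); Rm=T
E
python3 - <<'E'
from plan import *
plan([(.36,-.40,.2,-170),(.43,-.15,.2,-173),(.4606,.0683,.15,-175.5),(.4606,.0683,.07,-175.5)])
P=np.load('pics/P.npy'); m=(P[...,2]>.1)&(P[...,0]>.3); print(np.nanmin(P[m],0),np.nanmax(P[m],0))
E
```

```text
(0.36, -0.4, 0.2, -170) t [-26.13  20.45   4.05] rot [ 0.  -0.   2.9]
(0.43, -0.15, 0.2, -173) t [-11.23  23.4    0.  ] rot [ 0. -0.  3.]
(0.4606, 0.0683, 0.15, -175.5) t [-5.7  21.29  5.  ] rot [-0.  -0.   2.5]
(0.4606, 0.0683, 0.07, -175.5) t [ 0. -0.  8.] rot [0. 0. 0.]
[ 0.42476098 -0.41266996  0.10004838] [0.67749081 0.64580601 0.18296691]
```

{"fn": "move_arm", "kwargs": {"rows": [{"translation": [-4,3,0.6],"rot": [0,0,1],"hand": 0.55},{"translation": [-26.1,20.4,4],"rot": [0,0,3],"hand": 0.55},{"translation": [-26.1,20.4,4],"rot": [0,0,3],"hand": 0.55},{"translation": [-26.1,20.4,4],"rot": [0,0,3],"hand": 0.55},{"translation": [-26.1,20.4,4],"rot": [0,0,3],"hand": 0.55},{"translation": [-26.1,20.4,4],"rot": [0,0,3],"hand": 0.55},{"translation": [-26.1,20.4,4],"rot": [0,0,3],"hand": 0.55},{"translation": [-26.1,20.4,4],"rot": [0,0,3],"hand": 0.55}]}}

```text
t: 1.07
eef_pos: [0.3605, -0.3992, 0.2008]
ee_rot: [-3.141, 0.001, -2.968]
force: [0.8, -0.4, -0.3]
width: 0.042
gripper_force: 0.0
```

{"fn": "move_arm", "kwargs": {"rows": [{"translation": [-11.2,23.4,0],"rot": [0,0,3],"hand": 0.55},{"translation": [-11.2,23.4,0],"rot": [0,0,3],"hand": 0.55},{"translation": [-11.2,23.4,0],"rot": [0,0,3],"hand": 0.55},{"translation": [-11.2,23.4,0],"rot": [0,0,3],"hand": 0.55},{"translation": [-11.2,23.4,0],"rot": [0,0,3],"hand": 0.55},{"translation": [-11.2,23.4,0],"rot": [0,0,3],"hand": 0.55},{"translation": [-11.2,23.4,0],"rot": [0,0,3],"hand": 0.55},{"translation": [-11.2,23.4,0],"rot": [0,0,3],"hand": 0.55}]}}

```text
t: 1.73
eef_pos: [0.4305, -0.1485, 0.2011]
ee_rot: [3.142, 0.001, -3.016]
force: [-0.3, -0.1, 0.7]
width: 0.0394
gripper_force: 0.0
```

{"fn": "move_arm", "kwargs": {"rows": [{"translation": [-5.7,21.3,5],"rot": [0,0,2.5],"hand": 0.55},{"translation": [-5.7,21.3,5],"rot": [0,0,2.5],"hand": 0.55},{"translation": [-5.7,21.3,5],"rot": [0,0,2.5],"hand": 0.55},{"translation": [-5.7,21.3,5],"rot": [0,0,2.5],"hand": 0.55},{"translation": [-5.7,21.3,5],"rot": [0,0,2.5],"hand": 0.55},{"translation": [-5.7,21.3,5],"rot": [0,0,2.5],"hand": 0.55},{"translation": [-5.7,21.3,5],"rot": [0,0,2.5],"hand": 0.55},{"translation": [-5.7,21.3,5],"rot": [0,0,2.5],"hand": 0.55}]}}

```text
t: 2.4
eef_pos: [0.4604, 0.0674, 0.1502]
ee_rot: [-3.141, -0.001, -3.063]
force: [-0.3, -0.3, -0.4]
width: 0.0393
gripper_force: 0.0
```

```bash
python3 -c "
from plan import *
plan([(.4606,.0683,.07,-175.5)])"
```

```text
(0.4606, 0.0683, 0.07, -175.5) t [-0.04  0.1   8.02] rot [-0.  -0.1  0. ]
```

{"fn": "move_arm", "kwargs": {"rows": [{"translation": [0,0.1,3],"rot": [0,0,0],"hand": 0.55},{"translation": [0,0.1,5.5],"rot": [0,0,0],"hand": 0.55},{"translation": [0,0.1,7],"rot": [0,0,0],"hand": 0.55},{"translation": [0,0.1,8],"rot": [0,0,0],"hand": 0.55},{"translation": [0,0.1,8],"rot": [0,0,0],"hand": 0.7},{"translation": [0,0.1,8],"rot": [0,0,0],"hand": 0.85},{"translation": [0,0.1,8],"rot": [0,0,0],"hand": 0.9},{"translation": [0,0.1,8],"rot": [0,0,0],"hand": 0.9}], "squeeze": 8}}

```text
t: 3.07
eef_pos: [0.461, 0.0681, 0.0716]
ee_rot: [3.141, 0.002, -3.065]
force: [-1.0, 0.6, 0.3]
width: 0.0184
gripper_force: 0.0
```

{"fn": "move_arm", "kwargs": {"rows": [{"translation": [0,0,0],"rot": [0,0,0],"hand": 0.95},{"translation": [0,0,0],"rot": [0,0,0],"hand": 0.95},{"translation": [0,0,0],"rot": [0,0,-6],"hand": 0.95},{"translation": [0,0,0],"rot": [0,0,-12],"hand": 0.95},{"translation": [0,0,0],"rot": [0,0,-18],"hand": 0.95},{"translation": [0,0,0],"rot": [0,0,-24],"hand": 0.95},{"translation": [0,0,0],"rot": [0,0,-30],"hand": 0.95},{"translation": [0,0,0],"rot": [0,0,-36],"hand": 0.95}]}}

```text
t: 3.73
eef_pos: [0.4611, 0.0666, 0.0716]
ee_rot: [-3.139, -0.0, -2.43]
force: [7.3, -14.2, -0.5]
width: 0.0166
gripper_force: 8.0
```

{"fn": "move_arm", "kwargs": {"rows": [{"translation": [0,0,0],"rot": [0,0,-6],"hand": 0.95},{"translation": [0,0,0],"rot": [0,0,-12],"hand": 0.95},{"translation": [0,0,0],"rot": [0,0,-18],"hand": 0.95},{"translation": [0,0,0],"rot": [0,0,-24],"hand": 0.95},{"translation": [0,0,0],"rot": [0,0,-30],"hand": 0.95},{"translation": [0,0,0],"rot": [0,0,-36],"hand": 0.95},{"translation": [0,0,0],"rot": [0,0,-42],"hand": 0.95},{"translation": [0,0,0],"rot": [0,0,-48],"hand": 0.95}]}}

```text
t: 4.4
eef_pos: [0.4627, 0.0674, 0.072]
ee_rot: [-3.137, -0.0, -1.592]
force: [11.4, -11.2, -1.6]
width: 0.0161
gripper_force: 8.0
```

{"fn": "move_arm", "kwargs": {"rows": [{"translation": [0,0,0],"rot": [0,0,-5],"hand": 0.95},{"translation": [0,0,0],"rot": [0,0,-10],"hand": 0.95},{"translation": [0,0,0],"rot": [0,0,-14],"hand": 0.95},{"translation": [0,0,0],"rot": [0,0,-17],"hand": 0.95},{"translation": [0,0,0],"rot": [0,0,-18],"hand": 0.95},{"translation": [0,0,0],"rot": [0,0,-18],"hand": 0.95}]}}

```text
t: 4.9
eef_pos: [0.4625, 0.068, 0.0721]
ee_rot: [-3.138, -0.001, -1.282]
force: [8.9, -9.4, -1.3]
width: 0.0162
gripper_force: 8.1
```

{"fn": "move_arm", "kwargs": {"rows": [{"translation": [0,0,0],"rot": [0,0,0],"hand": 0.7},{"translation": [0,0,0],"rot": [0,0,0],"hand": 0.62},{"translation": [0,0,0],"rot": [0,0,0],"hand": 0.62},{"translation": [0,0,-2],"rot": [0,0,0],"hand": 0.62},{"translation": [0,0,-5],"rot": [0,0,0],"hand": 0.55},{"translation": [0,0,-8],"rot": [0,0,0],"hand": 0.55},{"translation": [0,0,-8],"rot": [0,0,0],"hand": 0.55}]}}

```text
t: 5.48
eef_pos: [0.4631, 0.0696, 0.1561]
ee_rot: [-3.133, 0.001, -1.282]
force: [1.4, 0.2, 0.3]
width: 0.0387
gripper_force: 0.0
```

```bash
python3 -c "
from plan import *
plan([(.53,.085,.16,-115),(.6248,.1125,.15,-159)])"
```

```text
(0.53, 0.085, 0.16, -115) t [ 0.43 -6.86 -0.33] rot [-0.4  0.2 41.5]
(0.6248, 0.1125, 0.15, -159) t [-6.5  -7.43  1.  ] rot [ 0. -0. 44.]
```

{"fn": "move_arm", "kwargs": {"rows": [{"translation": [0.1,-1.7,0],"rot": [0,0,6],"hand": 0.55},{"translation": [0.2,-3.5,0],"rot": [0,0,13],"hand": 0.55},{"translation": [0.4,-6.9,0],"rot": [0,0,41.5],"hand": 0.55},{"translation": [0.4,-6.9,0],"rot": [0,0,41.5],"hand": 0.55},{"translation": [0.4,-6.9,0],"rot": [0,0,41.5],"hand": 0.55},{"translation": [0.4,-6.9,0],"rot": [0,0,41.5],"hand": 0.55},{"translation": [0.4,-6.9,0],"rot": [0,0,41.5],"hand": 0.55}]}}

```text
t: 6.07
eef_pos: [0.5274, 0.0841, 0.1504]
ee_rot: [3.141, -0.0, -2.014]
force: [-0.1, -0.7, 0.1]
width: 0.0396
gripper_force: 0.0
```

{"fn": "move_arm", "kwargs": {"rows": [{"translation": [-6.5,-7.4,0.5],"rot": [0,0,44],"hand": 0.55},{"translation": [-6.5,-7.4,0.5],"rot": [0,0,44],"hand": 0.55},{"translation": [-6.5,-7.4,0.5],"rot": [0,0,44],"hand": 0.55},{"translation": [-6.5,-7.4,0.5],"rot": [0,0,44],"hand": 0.55},{"translation": [-6.5,-7.4,0.5],"rot": [0,0,44],"hand": 0.55},{"translation": [-6.5,-7.4,0.5],"rot": [0,0,44],"hand": 0.55},{"translation": [-6.5,-7.4,0.5],"rot": [0,0,44],"hand": 0.55},{"translation": [-6.5,-7.4,0.5],"rot": [0,0,44],"hand": 0.55}]}}

```text
t: 6.73
eef_pos: [0.622, 0.1116, 0.1456]
ee_rot: [3.141, -0.0, -2.771]
force: [0.5, -0.3, 0.5]
width: 0.0396
gripper_force: 0.0
```

```bash
python3 -c "
from plan import *
plan([(.6248,.1125,.07,-159)])
im,d=arm.grab_frame('scene')
u,v=w2px('scene',[.545,.09,.06]).astype(int)
cv2.imwrite('pics/s2.png',cv2.resize(im[v-75:v+75,u-100:u+100,::-1],None,fx=4,fy=4,interpolation=cv2.INTER_CUBIC))"
```

```text
(0.6248, 0.1125, 0.07, -159) t [-0.29 -0.02  7.56] rot [ 0.  -0.   0.2]
```

View pics/s2.png

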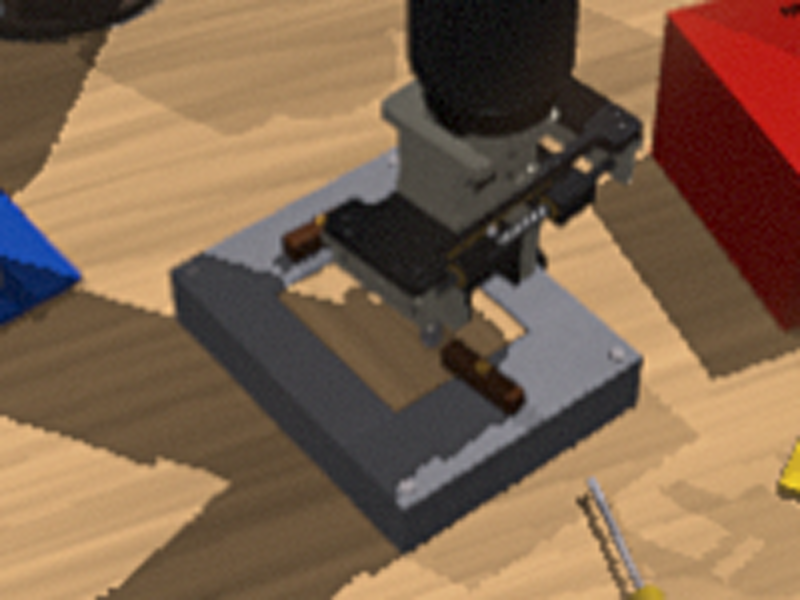

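The crop shows the near button (305,238) now lying across box x, the far one at (482,375), and the gripper above it. I'll go down on the far button.

{"fn": "move_arm", "kwargs": {"rows": [{"translation": [-0.3,0,2],"rot": [0,0,0],"hand": 0.55},{"translation": [-0.3,0,4.5],"rot": [0,0,0],"hand": 0.55},{"translation": [-0.3,0,6.5],"rot": [0,0,0],"hand": 0.55},{"translation": [-0.3,0,7.5],"rot": [0,0,0],"hand": 0.6},{"translation": [-0.3,0,7.5],"rot": [0,0,0],"hand": 0.8},{"translation": [-0.3,0,7.5],"rot": [0,0,0],"hand": 0.95},{"translation": [-0.3,0,7.5],"rot": [0,0,0],"hand": 0.95},{"translation": [-0.3,0,7.5],"rot": [0,0,0],"hand": 0.95}]}}

```text
t: 7.45
eef_pos: [0.6264, 0.1115, 0.0721]
ee_rot: [-3.14, 0.002, -2.775]
force: [8.7, -14.4, -6.1]
width: 0.0165
gripper_force: 8.0
```

{"fn": "move_arm", "kwargs": {"rows": [{"translation": [0,0,0],"rot": [0,0,0],"hand": 0.95},{"translation": [0,0,0],"rot": [0,0,0],"hand": 0.95},{"translation": [0,0,0],"rot": [0,0,-6],"hand": 0.95},{"translation": [0,0,0],"rot": [0,0,-12],"hand": 0.95},{"translation": [0,0,0],"rot": [0,0,-18],"hand": 0.95},{"translation": [0,0,0],"rot": [0,0,-24],"hand": 0.95},{"translation": [0,0,0],"rot": [0,0,-30],"hand": 0.95},{"translation": [0,0,0],"rot": [0,0,-36],"hand": 0.95}]}}

```text
t: 8.12
eef_pos: [0.6267, 0.111, 0.0721]
ee_rot: [-3.139, 0.001, -2.142]
force: [7.4, -10.0, -5.4]
width: 0.0162
gripper_force: 8.0
```

{"fn": "move_arm", "kwargs": {"rows": [{"translation": [0,0,0],"rot": [0,0,-6],"hand": 0.95},{"translation": [0,0,0],"rot": [0,0,-12],"hand": 0.95},{"translation": [0,0,0],"rot": [0,0,-18],"hand": 0.95},{"translation": [0,0,0],"rot": [0,0,-24],"hand": 0.95},{"translation": [0,0,0],"rot": [0,0,-30],"hand": 0.95},{"translation": [0,0,0],"rot": [0,0,-36],"hand": 0.95},{"translation": [0,0,0],"rot": [0,0,-42],"hand": 0.95}]}}

```text
t: 8.7
eef_pos: [0.627, 0.111, 0.0721]
ee_rot: [-3.138, -0.002, -1.409]
force: [8.5, -10.9, -5.5]
width: 0.0161
gripper_force: 8.0
```

{"fn": "move_arm", "kwargs": {"rows": [{"translation": [0,0,0],"rot": [0,0,-4],"hand": 0.95},{"translation": [0,0,0],"rot": [0,0,-6.5],"hand": 0.95},{"translation": [0,0,0],"rot": [0,0,-7.5],"hand": 0.95},{"translation": [0,0,0],"rot": [0,0,-7.5],"hand": 0.95}]}}

```text
t: 9.03
eef_pos: [0.627, 0.1112, 0.0722]
ee_rot: [-3.138, -0.002, -1.282]
force: [7.3, -8.4, -4.9]
width: 0.0158
gripper_force: 8.0
```

{"fn": "move_arm", "kwargs": {"rows": [{"translation": [0,0,0],"rot": [0,0,0],"hand": 0.7},{"translation": [0,0,0],"rot": [0,0,0],"hand": 0.62},{"translation": [0,0,0],"rot": [0,0,0],"hand": 0.62},{"translation": [0,0,-2],"rot": [0,0,0],"hand": 0.62},{"translation": [0,0,-5],"rot": [0,0,0],"hand": 0.55},{"translation": [0,0,-8],"rot": [0,0,0],"hand": 0.55},{"translation": [0,0,-8],"rot": [0,0,0],"hand": 0.55}]}}

```text
t: 9.62
eef_pos: [0.6283, 0.1139, 0.1578]
ee_rot: [-3.131, 0.0, -1.282]
force: [0.9, 0.3, 0.9]
width: 0.0391
gripper_force: 0.0
```

```bash
python3 -c "
from plan import *
plan([(.59,.103,.16,-120),(.5427,.0904,.16,-164.9)])"
```

```text
(0.59, 0.103, 0.16, -120) t [-0.05  3.98 -0.26] rot [-0.5  0.2 46.5]
(0.5427, 0.0904, 0.16, -164.9) t [3.46 3.47 0.  ] rot [-0.  -0.  44.9]
```

```bash
python3 -c "
from plan import *
plan([(.60,.02,.17,-120),(.58,-.1,.17,-164.9)])"
```

```text
(0.6, 0.02, 0.17, -120) t [ 8.19  5.38 -1.27] rot [-0.5  0.2 46.5]
(0.58, -0.1, 0.17, -164.9) t [11.39 -4.27 -0.  ] rot [-0.  -0.  44.9]
```

{"fn": "move_arm", "kwargs": {"rows": [{"translation": [8.2,5.4,-1.3],"rot": [0,0,46.5],"hand": 0.45},{"translation": [8.2,5.4,-1.3],"rot": [0,0,46.5],"hand": 0.45},{"translation": [8.2,5.4,-1.3],"rot": [0,0,46.5],"hand": 0.45},{"translation": [8.2,5.4,-1.3],"rot": [0,0,46.5],"hand": 0.45},{"translation": [8.2,5.4,-1.3],"rot": [0,0,46.5],"hand": 0.45},{"translation": [8.2,5.4,-1.3],"rot": [0,0,46.5],"hand": 0.45},{"translation": [8.2,5.4,-1.3],"rot": [0,0,46.5],"hand": 0.45},{"translation": [8.2,5.4,-1.3],"rot": [0,0,46.5],"hand": 0.45}]}}

```text
t: 10.28
eef_pos: [0.5964, 0.0189, 0.1641]
ee_rot: [-3.141, 0.001, -2.098]
force: [-0.4, 0.7, 0.3]
width: 0.0481
gripper_force: 0.0
```

{"fn": "move_arm", "kwargs": {"rows": [{"translation": [11.4,-4.3,0],"rot": [0,0,45],"hand": 0.45},{"translation": [11.4,-4.3,0],"rot": [0,0,45],"hand": 0.45},{"translation": [11.4,-4.3,0],"rot": [0,0,45],"hand": 0.45},{"translation": [11.4,-4.3,0],"rot": [0,0,45],"hand": 0.45},{"translation": [11.4,-4.3,0],"rot": [0,0,45],"hand": 0.45},{"translation": [11.4,-4.3,0],"rot": [0,0,45],"hand": 0.45},{"translation": [11.4,-4.3,0],"rot": [0,0,45],"hand": 0.45},{"translation": [11.4,-4.3,0],"rot": [0,0,45],"hand": 0.45}]}}

```text
t: 10.95
eef_pos: [0.5766, -0.1015, 0.1639]
ee_rot: [3.142, 0.001, -2.88]
force: [-0.7, 0.4, -0.1]
width: 0.0482
gripper_force: 0.0
```

```bash
cat > look.py <<'E'
from plan import *
def hm(n,cx,cy,rad,zmin):
    im,d=arm.grab_frame(n); H,W=d.shape; p,f,M,t=cam(n); K=np.array([[f,0,p['cx']],[0,f,p['cy']],[0,0,1.]])
    g=np.stack(np.meshgrid(np.arange(W),np.arange(H)),-1).reshape(-1,1,2).astype(float)
    x=cv2.undistortPoints(g,K,np.array([p['k1'],0,0,0.]))[:,0]
    P=((np.c_[x,np.ones(len(x))]*d.reshape(-1,1))@M.T+t).reshape(H,W,3); P[d==0]=-9
    b=(P[...,2]>zmin)&(P[...,2]<.12)&(np.hypot(P[...,0]-cx,P[...,1]-cy)<rad)
    k,lab,st,ce=cv2.connectedComponentsWithStats(b.astype(np.uint8))
    for i in range(1,k):
        if st[i,4]>15: print(ce[i].round(),np.median(P[lab==i],0).round(4),cv2.minAreaRect(P[lab==i][:,:2].astype(np.float32)*1000))
    return im,P
E
python3 - <<'E'
from look import *
im,P=hm('top',.543,.09,.12,.063)
u,v=w2px('top',[.545,.087,.05]).astype(int)
cv2.imwrite('pics/t3.png',cv2.resize(im[v-75:v+75,u-100:u+100,::-1],None,fx=4,fy=4,interpolation=cv2.INTER_CUBIC))
plan([(.5427,.0904,.15,-164.9),(.5427,.0904,.078,-164.9)])
E
```

```text
(0.5427, 0.0904, 0.15, -164.9) t [-1.74 19.4   1.39] rot [0. 0. 0.]
(0.5427, 0.0904, 0.078, -164.9) t [ 0.  -0.   7.2] rot [0. 0. 0.]
```

View pics/t3.png

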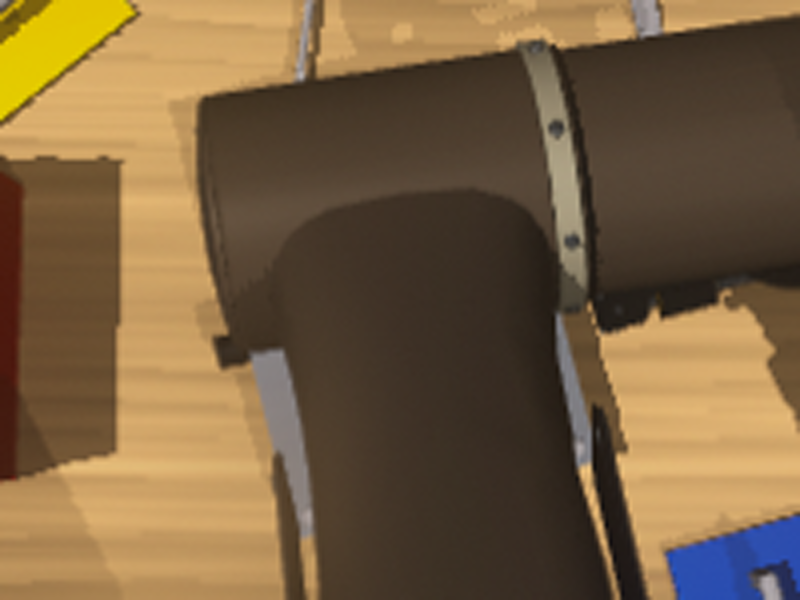

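The arm hides the box from the top camera, so I'll check with the scene camera.

Run:
```python
from look import *
im,P=hm('scene',.543,.09,.12,.063)
u,v=w2px('scene',[.545,.087,.05]).astype(int)
cv2.imwrite('pics/s4.png',cv2.resize(im[v-75:v+75,u-100:u+100,::-1],None,fx=4,fy=4,interpolation=cv2.INTER_CUBIC))
```

```text
[242. 167.] [0.4663 0.0613 0.0699] ((463.74847412109375, 63.80857849121094), (19.199634552001953, 66.63528442382812), 14.737719535827637)
[262. 182.] [0.5503 0.085  0.0835] ((545.5977172851562, 85.41294860839844), (77.17101287841797, 13.434304237365723), 14.55754566192627)
[282. 204.] [0.6294 0.1054 0.0691] ((627.3739624023438, 107.63664245605469), (18.707111358642578, 64.05966186523438), 12.343317985534668)
```

View pics/s4.png

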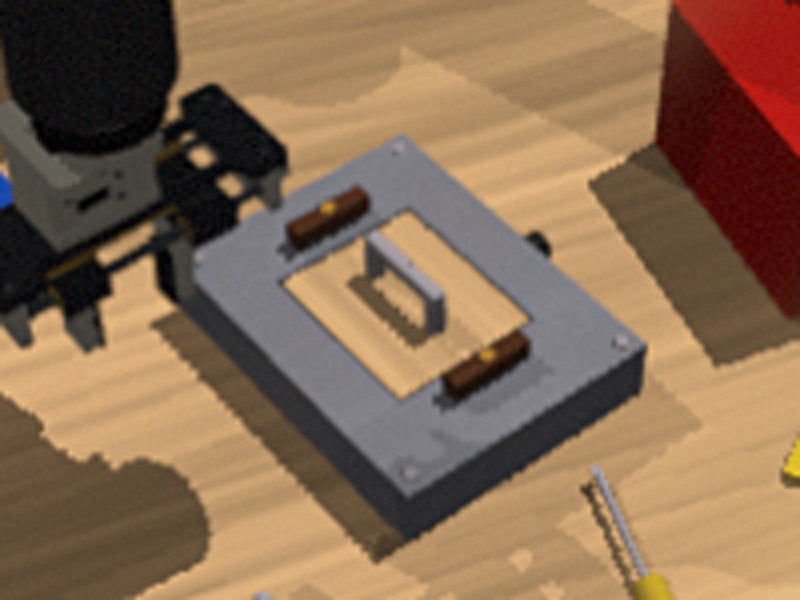

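Both buttons, at (328,217) and (487,363), lie fully across and clear of the panel. The handle is at (405,280). Now I'll grasp it.

{"fn": "move_arm", "kwargs": {"rows": [{"translation": [-1.9,19.3,0],"rot": [0,0,0],"hand": 0.45},{"translation": [-1.9,19.3,0],"rot": [0,0,0],"hand": 0.45},{"translation": [-1.9,19.3,0],"rot": [0,0,0],"hand": 0.45},{"translation": [-1.9,19.3,0],"rot": [0,0,0],"hand": 0.45},{"translation": [-1.9,19.3,0],"rot": [0,0,0],"hand": 0.45},{"translation": [-1.9,19.3,0],"rot": [0,0,0],"hand": 0.45},{"translation": [-1.9,19.3,0],"rot": [0,0,0],"hand": 0.45},{"translation": [-1.9,19.3,0],"rot": [0,0,0],"hand": 0.45}]}}

```text
t: 11.72
eef_pos: [0.545, 0.09, 0.1637]
ee_rot: [-3.142, -0.0, -2.878]
force: [-0.7, 0.0, 0.4]
width: 0.0481
gripper_force: 0.0
```

```bash
python3 -c "
from plan import *
plan([(.5445,.089,.076,-164.9)])"
```

```text
(0.5445, 0.089, 0.076, -164.9) t [ 0.08 -0.09  8.77] rot [-0. -0. -0.]
```

{"fn": "move_arm", "kwargs": {"rows": [{"translation": [0,-0.1,2.5],"rot": [0,0,0],"hand": 0.45},{"translation": [0,-0.1,5.5],"rot": [0,0,0],"hand": 0.45},{"translation": [0,-0.1,7.8],"rot": [0,0,0],"hand": 0.45},{"translation": [0,-0.1,8.8],"rot": [0,0,0],"hand": 0.6},{"translation": [0,-0.1,8.8],"rot": [0,0,0],"hand": 0.75},{"translation": [0,-0.1,8.8],"rot": [0,0,0],"hand": 0.85},{"translation": [0,-0.1,8.8],"rot": [0,0,0],"hand": 1},{"translation": [0,-0.1,8.8],"rot": [0,0,0],"hand": 1}], "squeeze": 25}}

```text
t: 12.38
eef_pos: [0.5464, 0.0891, 0.0771]
ee_rot: [3.141, 0.003, -2.881]
force: [1.1, -0.5, 0.2]
width: 0.0203
gripper_force: 0.0
```

{"fn": "move_arm", "kwargs": {"rows": [{"translation": [0,0,0],"rot": [0,0,0],"hand": 1},{"translation": [0,0,0],"rot": [0,0,0],"hand": 1},{"translation": [0,0,0],"rot": [0,0,0],"hand": 1},{"translation": [0,0,0],"rot": [0,0,0],"hand": 1}]}}

```text
t: 12.72
eef_pos: [0.5461, 0.0892, 0.0768]
ee_rot: [3.142, 0.002, -2.88]
force: [-1.4, -0.3, 6.4]
width: 0.0118
gripper_force: 25.0
```

{"fn": "move_arm", "kwargs": {"rows": [{"translation": [0,0,-0.5],"rot": [0,0,0],"hand": 1},{"translation": [0,0,-1],"rot": [0,0,0],"hand": 1},{"translation": [0,0,-1.5],"rot": [0,0,0],"hand": 1},{"translation": [0,0,-2.5],"rot": [0,0,0],"hand": 1},{"translation": [0,0,-4],"rot": [0,0,0],"hand": 1},{"translation": [0,0,-6],"rot": [0,0,0],"hand": 1},{"translation": [0,0,-8],"rot": [0,0,0],"hand": 1},{"translation": [0,0,-8],"rot": [0,0,0],"hand": 1}]}}

```text
t: 13.38
eef_pos: [0.5476, 0.0896, 0.1604]
ee_rot: [3.141, 0.007, -2.88]
force: [1.4, 1.1, -1.3]
width: 0.0118
gripper_force: 25.0
```

```bash
python3 -c "
from plan import *
plan([(.602,-.123,.157,-164.9),(.602,-.123,.06,-164.9)])"
```

```text
(0.602, -0.123, 0.157, -164.9) t [  0.25 -21.94   0.33] rot [ 0.   0.4 -0.1]
(0.602, -0.123, 0.06, -164.9) t [ 0.  -0.   9.7] rot [0. 0. 0.]
```

{"fn": "move_arm", "kwargs": {"rows": [{"translation": [0,-1.5,0],"rot": [0,0,0],"hand": 1},{"translation": [0,-5,0],"rot": [0,0,0],"hand": 1},{"translation": [0,-9,0],"rot": [0,0,0],"hand": 1},{"translation": [0,-13,0],"rot": [0,0,0],"hand": 1},{"translation": [0,-17,0],"rot": [0,0,0],"hand": 1},{"translation": [0,-20,0],"rot": [0,0,0],"hand": 1},{"translation": [0,-22,0],"rot": [0,0,0],"hand": 1},{"translation": [0,-22,0],"rot": [0,0,0],"hand": 1}]}}

```text
t: 14.05
eef_pos: [0.6024, -0.1273, 0.1555]
ee_rot: [-3.141, -0.001, -2.884]
force: [1.8, 0.4, -1.8]
width: 0.0116
gripper_force: 25.0
```

{"fn": "move_arm", "kwargs": {"rows": [{"translation": [0,0,1],"rot": [0,0,0],"hand": 1},{"translation": [0,0,3],"rot": [0,0,0],"hand": 1},{"translation": [0,0,5.5],"rot": [0,0,0],"hand": 1},{"translation": [0,0,8],"rot": [0,0,0],"hand": 1},{"translation": [0,0,9.5],"rot": [0,0,0],"hand": 1},{"translation": [0,0,10.3],"rot": [0,0,0],"hand": 1},{"translation": [0,0,10.5],"rot": [0,0,0],"hand": 1},{"translation": [0,0,10.5],"rot": [0,0,0],"hand": 1}]}}

```text
t: 14.72
eef_pos: [0.602, -0.1231, 0.0503]
ee_rot: [3.142, -0.001, -2.88]
force: [0.4, 0.5, -0.4]
width: 0.0114
gripper_force: 25.0
```

Run:
```python
from look import *
plan([(.602,-.123,.036,-164.9)])
im,d=arm.grab_frame('scene'); u,v=w2px('scene',[.602,-.123,.02]).astype(int)
cv2.imwrite('pics/s5.png',cv2.resize(im[v-75:v+75,max(0,u-100):u+100,::-1],None,fx=4,fy=4,interpolation=cv2.INTER_CUBIC))
```

```text
(0.602, -0.123, 0.036, -164.9) t [-0.01  0.01  1.43] rot [ 0.  -0.  -0.1]
```

View pics/s5.png

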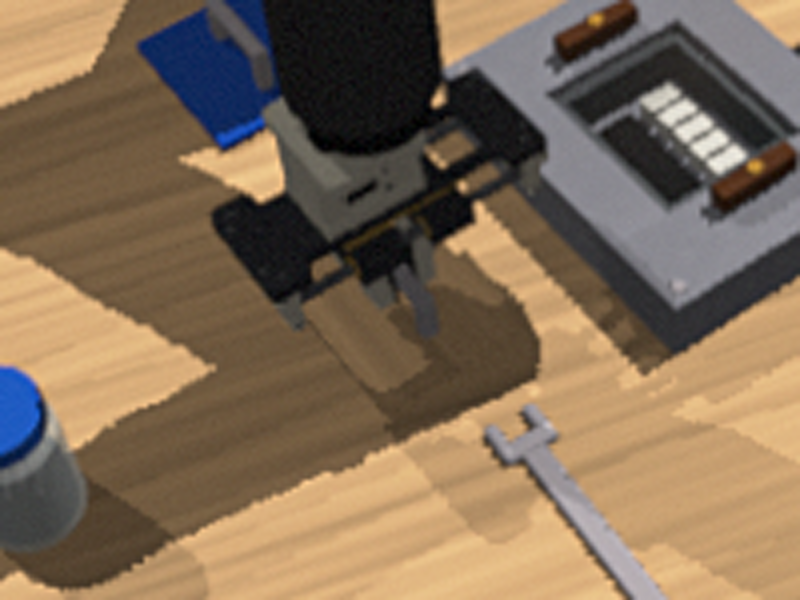

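The frame is empty and both buttons are aside, at (597,28) and (755,178). The panel hangs level at about (410,340) over bare wood, so I'll lower it slowly.

{"fn": "move_arm", "kwargs": {"rows": [{"translation": [0,0,0.3],"rot": [0,0,0],"hand": 1},{"translation": [0,0,0.6],"rot": [0,0,0],"hand": 1},{"translation": [0,0,0.9],"rot": [0,0,0],"hand": 1},{"translation": [0,0,1.1],"rot": [0,0,0],"hand": 1},{"translation": [0,0,1.2],"rot": [0,0,0],"hand": 1},{"translation": [0,0,1.3],"rot": [0,0,0],"hand": 1},{"translation": [0,0,1.3],"rot": [0,0,0],"hand": 1},{"translation": [0,0,1.3],"rot": [0,0,0],"hand": 1}]}}

```text
t: 15.43
eef_pos: [0.6021, -0.1238, 0.0376]
ee_rot: [-3.142, 0.0, -2.881]
force: [-0.5, -0.2, -0.8]
width: 0.0115
gripper_force: 25.0
```

{"fn": "move_arm", "kwargs": {"rows": [{"translation": [0,0,0.1],"rot": [0,0,0],"hand": 1},{"translation": [0,0,0.1],"rot": [0,0,0],"hand": 1},{"translation": [0,0,0.2],"rot": [0,0,0],"hand": 1},{"translation": [0,0,0.2],"rot": [0,0,0],"hand": 1}]}}

```text
t: 15.77
eef_pos: [0.602, -0.1237, 0.0355]
ee_rot: [3.142, -0.0, -2.881]
force: [-0.5, -0.8, -1.8]
width: 0.0114
gripper_force: 25.0
```

{"fn": "move_arm", "kwargs": {"rows": [{"translation": [0,0,0.1],"rot": [0,0,0],"hand": 1},{"translation": [0,0,0.1],"rot": [0,0,0],"hand": 1},{"translation": [0,0,0.1],"rot": [0,0,0],"hand": 1}]}}

```text
t: 16.02
eef_pos: [0.6022, -0.1237, 0.0349]
ee_rot: [-3.141, 0.0, -2.881]
force: [-1.0, 0.2, 2.1]
width: 0.0122
gripper_force: 25.0
```

{"fn": "move_arm", "kwargs": {"rows": [{"translation": [0,0,0.05],"rot": [0,0,0],"hand": 1},{"translation": [0,0,0.05],"rot": [0,0,0],"hand": 1},{"translation": [0,0,0.05],"rot": [0,0,0],"hand": 0.8},{"translation": [0,0,0.05],"rot": [0,0,0],"hand": 0.6},{"translation": [0,0,0.05],"rot": [0,0,0],"hand": 0.45},{"translation": [0,0,0.05],"rot": [0,0,0],"hand": 0.45},{"translation": [0,0,0],"rot": [0,0,0],"hand": 0.45},{"translation": [0,0,0],"rot": [0,0,0],"hand": 0.45}]}}

```text
t: 16.68
eef_pos: [0.6021, -0.1237, 0.0345]
ee_rot: [-3.142, -0.0, -2.881]
force: [0.1, -0.2, -0.8]
width: 0.0449
gripper_force: 0.0
```

{"fn": "move_arm", "kwargs": {"rows": [{"translation": [0,0,-1],"rot": [0,0,0],"hand": 0.45},{"translation": [0,0,-3],"rot": [0,0,0],"hand": 0.45},{"translation": [0,0,-6],"rot": [0,0,0],"hand": 0.45},{"translation": [0,0,-10],"rot": [0,0,0],"hand": 0.45},{"translation": [0,0,-14],"rot": [0,0,0],"hand": 0.45},{"translation": [0,0,-18],"rot": [0,0,0],"hand": 0.45},{"translation": [0,0,-18],"rot": [0,0,0],"hand": 0.45},{"translation": [0,0,-18],"rot": [0,0,0],"hand": 0.45}]}}

```text
t: 17.35
eef_pos: [0.6035, -0.1237, 0.2189]
ee_rot: [-3.14, 0.007, -2.881]
force: [-0.0, 0.1, -0.8]
width: 0.0485
gripper_force: 0.0
```

Run:
```python
from look import *
im,P=hm('scene',.543,.09,.12,.063)
hm('scene',.602,-.123,.1,.03)
hm('scene',.602,-.123,.09,.005)
cv2.imwrite('pics/s6.png',im[:,:,::-1])
```

```text
[242. 167.] [0.4663 0.0624 0.0693] ((463.8204650878906, 63.297142028808594), (21.29361343383789, 63.70211410522461), 16.617395401000977)
[282. 204.] [0.6292 0.1057 0.0693] ((628.6188354492188, 108.868896484375), (18.31669044494629, 64.79767608642578), 13.557205200195312)
[193. 232.] [ 0.6043 -0.1249  0.0438] ((601.026123046875, -124.99263763427734), (78.59678649902344, 13.081855773925781), 14.678820610046387)
[194. 240.] [ 0.6071 -0.1281  0.0094] ((597.3977661132812, -124.18351745605469), (138.85671997070312, 115.24419403076172), 15.068619728088379)
```

View pics/s6.png

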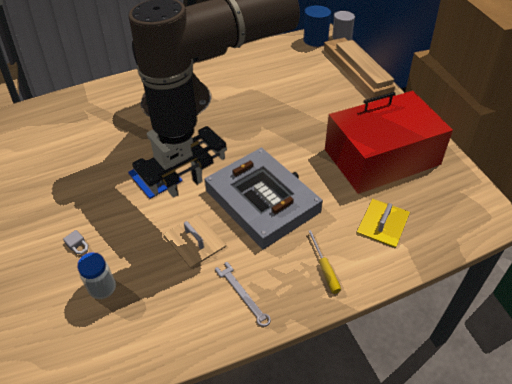

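The panel lies flat with its handle up at (194,238) on the bare counter, both buttons are aside at (242,168) and (283,204), and the gripper is clear.

```bash
python3 -c "
from station import arm
print(arm.job_done())"
```

```text
the job is handed in; nothing more can be done
None
```

Job handed in at about 17.5 s: both turn buttons were turned fully aside first, then the plywood panel was lifted out and laid flat, handle up, on the bare counter, with the arm clear.

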